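Fit and lock the clamp spring on a holding jig

TASK

Fit the clamp spring to the small holding jig: thread it, foot coil first, over the T-headed stud, twisting it slightly under light pressure whenever the coil catches on the stud's cross-bar, until it stands on the strap. Then press its cup down until the cross-bar has come up through the cup's slot, give it a quarter turn and let go, so that the bar lies in the cup's groove and the spring keeps the strap down on the brass disc. Never force it with more than about 30 newtons, and leave the pin vice, the round brass plate and the tin where they are.

Things in the scene. Friction and masses are not known exactly. Their poses are not given: they have to be found in the camera images.
- cup (a point): Centre of the dark hexagonal cup on top of the clamp spring, the part to grip: 27 mm across flats, 14 mm tall (7 mm above and below this point), open upward, z axis up. One pair of flats faces +-y, the others 60 degrees further round. The spring starts upright on the bench, this point 49 mm above it; 0.07 kg in all. Its rate is about 0.5 N per mm; it goes solid after 21 mm.
- cup_slot (a point): Centre of the upper face of the cup's 4 mm thick floor, 3 mm below the cup's centre. A slot 19 mm long (along x) and 8.4 mm wide (y) goes through the floor; across it, along y, lies a groove between round ridges 2 mm high. Once the bar stands above the floor, a quarter turn from the slot, either way round and good to about 10 degrees, brings it over the groove.
- spring_foot (a point): Centre of the spring's flat bottom coil (23 mm across, 2.2 mm wire), 1 mm above the spring's lower end, 48 mm below the cup's centre when slack. The wire's end crosses it as a hairpin and leaves a long eye, 18 x 7.4 mm inside, its length along x like the cup's slot: at the angle where the bar passes the eye (good to about 8 degrees) it passes the slot.
- stud_pin (a point): Centre of the T-stud's level cross-bar, 62 mm above the bench at the middle of the jig. Bar 16 mm long, 5 wide, 4 high; stud 5 mm thick; round nose to 4.5 mm above this point. The stud was left turned in its hole, too stiff for the spring to turn: seen from above the bar lies anywhere from 17 to 109 degrees anticlockwise of this point's x axis (the jig's); that angle is not measured.
- locked (a point): Where the cup's centre rests when locked, 1 mm above the bar's centre. To let the ridges pass under the bar for the quarter turn, the cup's centre must first be pressed 2 mm or more below this point, better 3 to 5 mm (about 8 N in all); the spring then pushes it back up to here. A cup gripped with much less than 50 N slips in the fingers when the foot catches.
- strap (a joint): Hinge of the steel clamp strap (28 mm wide) through which the stud stands, rad: 0 = toe down on the brass disc, 0.05 = held up by its lifter, as at the start. With the strap down its upper face is 26 mm above the bench at the stud. About 2 N at the stud brings it down.
- jig: Holding jig, a steel base plate 136 x 60 x 10 mm fixed to the bench; origin at the centre of its underside, exactly below the stud; x axis along its length from the strap's pivot (a fork 27 mm high) to the brass disc in its nest. The forces of all contacts on jig, strap and stud, side loads included, count together.
- pin_vice: Bystander: brass pin vice, 75 mm long, 10 mm thick, lying on the bench; origin near its middle on the underside.
- brass_plate: Bystander: round brass movement plate, 40 mm across, 8 mm high on short pillars, lying on the bench; origin at the centre of its underside.
- wheel_tin: Bystander: round screw-lid tin, 53 mm across, 22 mm high, on the bench; origin at the centre of its underside.

How it is judged:
On the way:
1. the spring is threaded over the stud and its foot stands on the strap (z of spring_foot in the frame of stud_pin below -0.028 m and horizontal distance between spring_foot and stud_pin below 0.006 m), for 0.1 s.
At the end, for the whole second after the job is handed in: Spring on the stud, foot on the strap, and cup locked under the cross-bar with nothing holding it: cup centre 0 to 4 mm above the bar's centre and within 5 mm of its axis, upright within 10 degrees, foot centred within 6 mm, and strap down on the disc (below 0.012 rad) (all of step 1 and z of cup in the frame of stud_pin between -0.0001 and 0.004 m and horizontal distance between cup and stud_pin below 0.005 m and angle between cup's own z axis and vertical below 0.17 rad and value of joint strap below 0.012 rad); the robot touches nothing.
It fails at once if anything presses on the jig, its strap or its stud with more than 30 N (contact force between jig and anything else above 30 N).
It fails at once if the pin vice is shifted by more than 20 mm (distance of pin_vice from where it was at the start of the episode above 0.02 m).
It fails at once if the brass plate is shifted by more than 20 mm (distance of brass_plate from where it was at the start of the episode above 0.02 m).
It fails at once if the tin is shifted by more than 20 mm (distance of wheel_tin from where it was at the start of the episode above 0.02 m).
It also fails if it takes over 61 s, if anything falls off the work surface, if the arm or the gripper's body presses on something with over 40 N, if the wrist force passes 120 N, or if a joint passes its speed limit or range.

ROBOT

A 6-joint arm with a two-finger parallel gripper is mounted at the origin on a cart in front of the work surface, level with it; the furniture and walls round the work are solid. World frame = base frame: x ahead of the robot, y to its left, z up, the work surface at z = 0. Lengths are in m, angles in rad, forces in N, time in s.
With the tool pointing down it reaches from about 0.35 to 0.975 m from the base axis. Payload 4.9 kg.
Tool frame: the origin (TCP) lies between the finger pads; the fingertips stand 22 mm ahead of it and the grasp point (between the pads) lies 3 mm ahead of it; z points along the fingers, y is the line along which they close (so a half turn about z gives the same grasp; the last joint's range is limited). The gripper opens to 85 mm and grips with 20 to 120 N. Pads are 22 mm wide; open, the fingers measure 114 mm over their backs; the gripper's body (76 mm by 85 mm) begins 54 mm behind the grasp point. The pads swing forward as they close: fully open they stand 13 mm farther back than shut.
Start: joints at [-1.397, 0.053, 1.613, -0, 1.476, -0.119], TCP at [0.18, -0.598, 0.253] pointing down, gripper open.
Joint ranges: [-3.01, 3.01], [-1.01, 2.22], [0.06, 2.58], [-1.02, 4.17], [0.09, 2.62], [-3.14, 3.14]. Speed limits (rad/s): [2.57, 2.57, 3.14, 3.14, 3.14, 3.14].

INTERFACE

Orientations are given as a unit quaternion [w, x, y, z].
In Python, from plant import state, grab_frame, get_calibration, job_done, recognise, regions_of gives the robot as it stands.
- The arm moves only by the tool apply_moves, never from a script. Its argument "targets" is a list of rows, each an object with "translation": the shift along the tool's x, y, z normalised to -1 to 1, where 1 is 100 mm, a list of three; "twist": the turn about the tool's z normalised to -1 to 1, where 1 is 0.1 rad; "hand": the opening, from 0 (shut) to 1 (fully open). A call has 1 to 8 rows; each row shifts and turns the commanded pose from where the row before left it, along the tool's axes as they then stand; what a row does not reach is not made up. A row lasts 1/10 s, in which the tool goes at most 50 mm and 8.59 degrees, less where a joint would pass 70% of its speed; a pose out of reach is approached as far as the arm can. A call with a number of a shift or a turn outside -1 to 1 is refused whole. A call with a gripper value outside its range is refused whole. The fingers move at their own pace and stop on an object; the grip force is fixed at half the most. Time passes only in rows, so rows that do not move let the fingers close. It gives the time, the measured TCP pose, the force, the opening and the grip force at its end, in the units of the state.
- state(): the state, without advancing time (a new reading comes with each control period).
- grab_frame(name): name is "scene" or "top"; returns the picture (400x640x3 uint8, red, green, blue); there is no depth.
- get_calibration(name): a dict with "camera_matrix" (3x3 intrinsics, pixels), "pose" (4x4, takes a point from camera to world coordinates). Camera axes: x right, y up, looking along -z (the intrinsics and any distortion apply to the point x, -y, -z); pixel columns grow to the right and rows downward; lengths in m; the calibration is good to about 2 mm. A picture is of the moment at which its call begins. get_calibration takes no time and is no camera call.
- job_done(): hands the job in; it is judged then, once.
Trained networks look in the newest picture that a camera, given by its name, has taken for a name from the list of things; names that differ only in an ending like _2 or _b are one class to them, and where a whole thing is asked for, a point or a joint stands for the part that bears it (a point fixed in the world has none). Each returns a list of dicts, best first, with "score" (0 to 1); they miss things now and then, are a little off and sometimes report something else, mostly with a low value. They report only what shows in the picture. A call takes as long as a camera call.
- recognise(camera, query): "point" ([x, y, z] in m, in world coordinates, good to about 4 mm: the middle of the surface that is visible of it).
- regions_of(camera, query): "pixels" (400x640 bool, what is visible of it).
The state is a dict: "time": time; "joint_pos": joint angles; "joint_vel": joint speeds; "joint_efforts": joint torques, N m; "tool_pos": TCP position; "tool_rot": TCP orientation; "contact_force": force on the tool from outside, world axes, zero at the start; "ft_torque": the same for the moment, N m; "gripper_width": opening from 0.0 (shut) to 1.0 (fully open); "grasp_force": force on a finger pad.
Only numpy, scipy, OpenCV 4.12 (cv2) and the standard library are available. Lean on these libraries where they do the work, as an engineer would, in place of code of your own. Each camera call takes 0.05 s, during which the arm holds its last target. There are 200 camera calls.

## Working session

There is one attempt and no reset: what is moved stays moved. The work goes in short steps, Python scripts to look and compute and a tool call to move; the robot and the scene stay as the last step left them, time stands still between calls to the robot, and variables do not carry over. Pictures are saved under pics/ and viewed, at most 10 in all, crops included, and the job is handed in when it is done.

Besides the shell and the picture viewer there is one more tool, called by a JSON object that holds its "method" and its "body". apply_moves: Moves the arm, as the interface text tells. Its arguments: {"type":"object","properties":{"targets":{"type":"array"}},"required":["targets"]}

```bash
mkdir -p pics; ls
cat > h.py <<'E'
import numpy as np, cv2
from plant import *
def snap(c,fn=None,crop=None,scale=1):
    im=grab_frame(c)
    if fn:
        o=im if crop is None else im[crop[0]:crop[1],crop[2]:crop[3]]
        o=cv2.resize(o,None,fx=scale,fy=scale,interpolation=cv2.INTER_CUBIC)
        cv2.imwrite('pics/'+fn,o[:,:,::-1])
    return im
def proj(c,p):
    C=get_calibration(c);K=np.array(C['camera_matrix']);T=np.array(C['pose'])
    q=np.linalg.inv(T)@np.r_[p,1];q=K@np.array([q[0],-q[1],-q[2]]);return q[:2]/q[2]
def unproj(c,uv,z):
    C=get_calibration(c);K=np.array(C['camera_matrix']);T=np.array(C['pose'])
    d=np.linalg.inv(K)@np.r_[uv,1];d=T[:3,:3]@np.array([d[0],-d[1],-d[2]]);o=T[:3,3]
    return o+d*(z-o[2])/d[2]
E
python3 - <<'E'
from h import *
for c in ['scene','top']:
    C=get_calibration(c);print(c,{k:np.round(v,4).tolist() for k,v in C.items()})
    snap(c,c+'0.png')
    for q in ['cup','jig','stud_pin','strap','pin_vice','brass_plate','wheel_tin','spring_foot','cup_slot']:
        r=recognise(c,q);print(q,[(np.round(x['point'],4).tolist(),round(x['score'],2)) for x in r[:2]])
print(state())
E
```

```text
pics
scene {'camera_matrix': [[411.5232, 0.0, 313.2463], [0.0, 411.5232, 202.8907], [0.0, 0.0, 1.0]], 'pose': [[0.8452, 0.2379, -0.4786, 0.1587], [-0.5341, 0.4072, -0.7409, -0.5796], [0.0186, 0.8818, 0.4712, 0.4737], [0.0, 0.0, 0.0, 1.0]]}
cup [([0.458, -0.0992, 0.0412], 0.69)]
jig [([0.5517, 0.1497, 0.0106], 0.67)]
stud_pin [([0.5509, 0.146, 0.0124], 0.73)]
strap [([0.5563, 0.1541, 0.0271], 0.51)]
pin_vice [([0.579, -0.0711, 0.0088], 0.71), ([0.5505, 0.1489, 0.0135], 0.36)]
brass_plate [([0.447, 0.0677, 0.0056], 0.72)]
wheel_tin [([0.5513, 0.151, 0.0107], 0.74), ([0.6466, 0.0216, 0.0238], 0.55)]
spring_foot []
cup_slot [([0.456, -0.0979, 0.0464], 0.68)]
top {'camera_matrix': [[453.8737, 0.0, 319.7251], [0.0, 453.8737, 197.6019], [0.0, 0.0, 1.0]], 'pose': [[0.0212, 0.9892, -0.1448, 0.4507], [-0.9998, 0.0207, -0.0053, 0.0544], [-0.0023, 0.1449, 0.9894, 0.907], [0.0, 0.0, 0.0, 1.0]]}
cup [([0.4639, -0.0923, 0.0498], 0.62), ([0.6585, 0.0326, 0.0182], 0.18)]
jig [([0.557, 0.1625, 0.0117], 0.74)]
stud_pin [([0.557, 0.1589, 0.0127], 0.83), ([0.4604, -0.0949, 0.0466], 0.33)]
strap [([0.562,
[... 288 characters left out ...]
9698636e+00,  5.26737671e-02,  1.61288916e+00,  1.55731402e-05,
        1.47600770e+00, -1.18978910e-01]), 'joint_vel': array([ 7.35341687e-05,  3.48687187e-05, -8.02834624e-04, -1.48888147e-04,
       -3.04299627e-03,  9.52088597e-04]), 'joint_efforts': array([ 1.90722076e-04, -3.93691134e+01, -3.70470786e+01, -4.09022721e-05,
        5.62187015e-04, -1.04097330e-05]), 'tool_pos': array([ 0.18040377, -0.59838061,  0.25332634]), 'tool_rot': array([1.07979693e-05, 9.89303566e-01, 1.45871365e-01, 8.05064392e-06]), 'contact_force': array([-0.55157181, -1.07236895,  0.6271097 ]), 'ft_torque': array([-0.01748531, -0.0092612 ,  0.0051325 ]), 'grasp_force': 0.0, 'gripper_width': 1.0021902042347428}
```

Run:
```python
import cv2,numpy as np
a=cv2.imread('pics/top0.png');b=cv2.imread('pics/scene0.png')
def proj():pass
from h import *
print(proj('top',[.46,-.095,.05]),proj('top',[.557,.16,.062]),proj('scene',[.557,.16,.062]))
u,v=proj('top',[.52,.07,.03]).astype(int)
cv2.imwrite('pics/a.png',cv2.resize(a[max(0,v-90):v+110,u-135:u+131],None,fx=3,fy=3,interpolation=2));print(u-135,max(0,v-90))
```

```text
[400.75922139 260.77515218] [265.70521164 205.66311032] [284.07424269 188.37369995]
178 137
```

View pics/scene0.png

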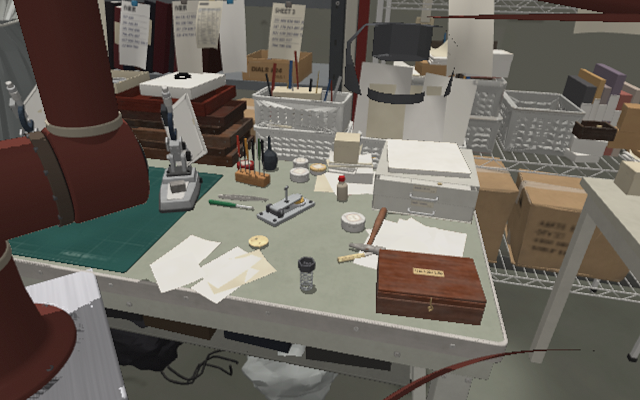

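View pics/top0.png

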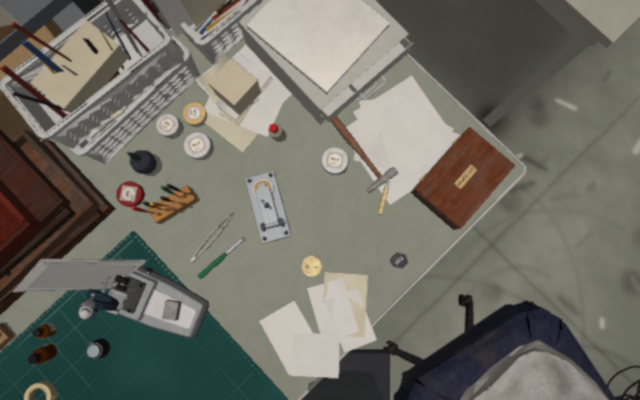

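The top picture shows the jig at (268,207), the spring at (400,260), the plate at (312,266), the tin at (335,160) and the pin vice at (383,200). Next I'll zoom in on the stud bar and the cup.

Run:
```python
from h import *
a=cv2.imread('pics/top0.png');b=cv2.imread('pics/scene0.png')
f=lambda i,u,v,r,s:cv2.resize(i[v-r:v+r,u-r:u+r],(s,s),interpolation=cv2.INTER_CUBIC)
A=np.hstack([f(a,268,207,40,400),f(a,400,260,20,400)])
B=np.hstack([f(b,285,200,20,400)[100:300],f(b,307,270,20,400)[:200]])
cv2.imwrite('pics/z1.png',np.vstack([A,B]))
grab_frame('top')
for q in ['jig','cup','strap']:
    r=regions_of('top',q)[0]['pixels'].astype(np.uint8)
    ys,xs=np.nonzero(r);pts=np.c_[xs,ys].astype(np.float32)
    rc=cv2.minAreaRect(pts);print(q,len(xs),pts.mean(0),rc)
    z={'jig':.01,'cup':.056,'strap':.026}[q]
    print(np.round([unproj('top',p,z) for p in cv2.boxPoints(rc)],4).tolist(), unproj('top',rc[0],z))
```

```text
jig 2014 [267.28998 207.00546] ((267.4706115722656, 206.88238525390625), (67.4249038696289, 30.559486389160156), 75.96376037597656)
[[0.6189, 0.2114, 0.01], [0.6354, 0.1523, 0.01], [0.5045, 0.1153, 0.01], [0.4887, 0.1732, 0.01]] [0.56116651 0.16288784 0.01      ]
cup 188 [398.29254 259.87234] ((398.0, 259.5), (13.0, 16.0), 90.0)
[[0.4738, -0.074, 0.056], [0.4745, -0.1038, 0.056], [0.4505, -0.1036, 0.056], [0.4499, -0.074, 0.056]] [ 0.46217276 -0.08884369  0.056     ]
strap 615 [266.32846 205.6    ] ((266.02410888671875, 204.5896759033203), (45.346805572509766, 14.892767906188965), 74.93151092529297)
[[0.6028, 0.1913, 0.026], [0.6111, 0.1632, 0.026], [0.5251, 0.137, 0.026], [0.5169, 0.1647, 0.026]] [0.56365801 0.16395646 0.026     ]
```

View pics/z1.png

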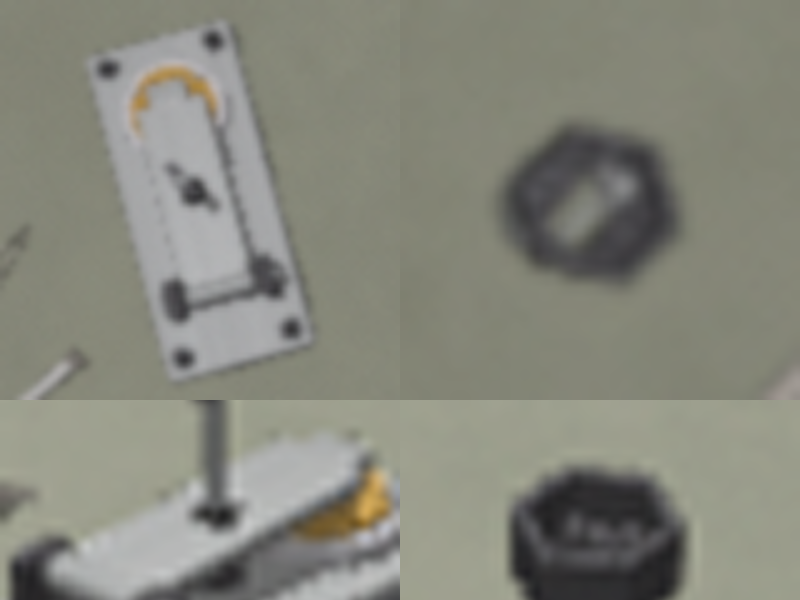

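Crop z1 shows the bar as a dark diagonal blob at about (266.4,204.6) in the top image, and the slot of the cup running up and to the right. I'll overlay models on both cameras to refine the bar angle.

```bash
cat > ov.py <<'E'
from h import *
def zoom(i,u,v,r,s):return cv2.resize(i[v-r:v+r,u-r:u+r],(s,s),interpolation=cv2.INTER_CUBIC)
E
python3 - <<'E'
from ov import *
a=cv2.imread('pics/top0.png');b=cv2.imread('pics/scene0.png')
S=np.array([.561,.163,.062])
print('top head/foot',proj('top',S),proj('top',S*[1,1,0]+[0,0,.027]))
print('scene head/foot',proj('scene',S),proj('scene',S*[1,1,0]+[0,0,.027]))
for c in ['top','scene']:
    for d in (30,50,70):
        t=np.radians(d);e=.008*np.array([np.cos(t),np.sin(t),0]);p,q=proj(c,S+e),proj(c,S-e);print(c,d,p-q)
u,v=proj('scene',S).astype(int)
cv2.imwrite('pics/z2.png',np.hstack([zoom(a,267,205,12,400),zoom(b,u,v,16,400)]));print(u,v)
# gray patch
g=cv2.cvtColor(a,6);print(g[196:214,256:278])
E
```

```text
top head/foot [264.19161602 203.51815388] [266.39971275 205.88154359]
scene head/foot [284.98439055 187.4831035 ] [285.19183256 201.07408797]
top 30 [-3.96728112 -7.39873013]
top 50 [-6.3052382  -5.56137303]
top 70 [-7.88268845 -3.05323506]
scene 30 [ 3.64696379 -2.67280132]
scene 50 [ 1.36534723 -3.03730032]
scene 70 [-1.08098814 -3.03542099]
284 187
[[164 166 170 171 171 170 170 171 172 173 173 173 173 173 165 134 109 122
  150 162 165 166]
 [160 162 166 172 173 171 170 171 173 173 173 174 174 174 168 146 115 114
  145 160 165 166]
 [163 159 165 170 171 168 165 168 172 174 174 175 175 174 171 157 121 111
  140 159 164 165]
 [165 157 165 169 165 150 143 155 168 173 174 175 176 174 174 163 127 108
  129 153 162 164]
 [165 158 164 167 154 129 113 127 152 169 174 176 174 175 174 165 135 118
  140 159 164 165]
 [166 164 165 169 161 139 112 112 134 157 163 166 170 174 174 169 151 127
  142 159 163 164]
 [167 166 160 166 170 158 136 132 136 132 126 130 152 169 174 173 160 127
  125 151 162 165]
 [168 165 157 166 171 167 150 138 130 109  86  81 115 156 173 175 167 131
  118 147 163 166]
 [
[... 228 characters left out ...]
0  56  64  94 125 153 169 163
  130 126 151 163]
 [167 168 164 154 164 172 175 167 135 102  83  88 102 105 110 131 160 166
  136 121 147 163]
 [166 167 167 163 165 171 175 174 164 152 142 148 151 135 117 129 159 168
  147 125 143 159]
 [166 168 169 167 164 170 174 176 175 172 168 171 173 162 146 153 169 171
  158 127 125 150]
 [167 167 168 168 160 168 174 176 176 175 175 175 176 174 169 171 176 176
  166 130 118 147]
 [166 167 168 165 161 168 175 177 178 176 174 175 177 178 176 176 177 177
  170 138 120 148]
 [167 167 168 169 167 169 174 177 177 177 175 176 176 178 179 179 178 177
  172 152 128 143]
 [166 167 167 169 168 165 171 176 178 177 177 175 176 177 179 179 178 177
  176 162 128 124]]
```

View pics/z2.png

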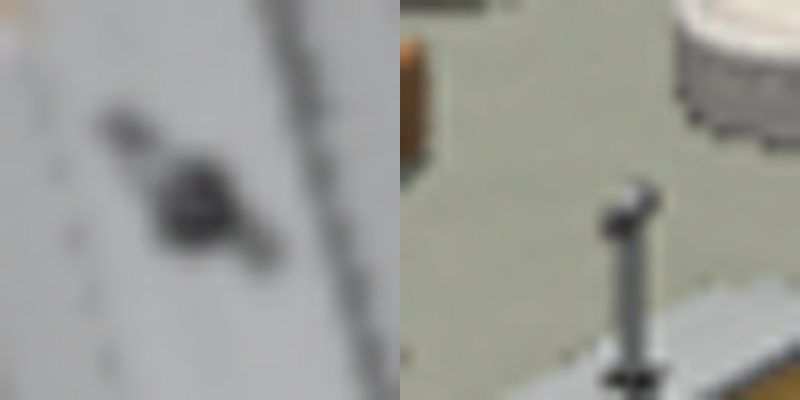

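Crop z2 (top, left) has the stud foot at (266.7,205.3), with one bar end near (262,200) and probably the bar's shadow at (271,208). On the right (scene), the head is at (286.4,187.8). Together they put the bar at about 40–45° in world. Next I'll refine the cup with a prism fit.

Run:
```python
from ov import *
from scipy.optimize import minimize
M={}
for c in ['top','scene']:
    grab_frame(c); M[c]=regions_of(c,'cup')[0]['pixels']
    ys,xs=np.nonzero(M[c]);print(c,len(xs),xs.mean(),ys.mean())
def ras(c,x,y,t):
    P=[]
    for z in (.042,.056):
        for k in range(6):
            a=t+k*np.pi/3;P.append(proj(c,[x+.0156*np.cos(a),y+.0156*np.sin(a),z]))
    h=cv2.convexHull((np.array(P,np.float32)*16).astype(np.int32)*1)
    m=np.zeros((400,640),np.float32);big=np.zeros((1600,2560),np.uint8)
    cv2.fillPoly(big,[((np.array(cv2.convexHull(np.array(P,np.float32)))+.5)*4-.5).round().astype(np.int32)],255)
    return cv2.resize(big,(640,400),interpolation=cv2.INTER_AREA)/255.
for cs in (['top'],['scene'],['top','scene']):
    best=None
    f=lambda p:sum(np.abs(ras(c,p[0],p[1],np.radians(p[2]*1000))-M[c]).sum() for c in cs)
    rs=[minimize(f,[.462,-.093,t/1000],method='Nelder-Mead',options=dict(initial_simplex=[[.462,-.093,t/1000],[.467,-.093,t/1000],[.462,-.088,t/1000],[.462,-.093,t/1000+.015]],maxiter=60)) for t in (-40,-20)]
    r=min(rs,key=lambda r:r.fun);print(cs,r.x,r.fun)
s=state();print(s['time'],s['tool_pos'],s['joint_pos'])
```

```text
top 219 398.80365296803654 260.0913242009132
scene 413 306.16464891041164 270.9903147699758
['top'] [ 0.4612912  -0.09161888 -0.02945653] 23.317647058823532Traceback (most recent call last):
  File "<stdin>", line 19, in <module>
    res = _minimize_neldermead(fun, x0, args, callback, bounds=bounds,
                               **options)
    fsim[j] = func(sim[j])
              ~~~~^^^^^^^^
    fx = function(np.copy(x), *(wrapper_args + args))
  File "<stdin>", line 18, in <lambda>
  File "<stdin>", line 18, in <genexpr>
  File "<stdin>", line 11, in ras
  File "h.py", line 11, in proj
    C=get_calibration(c);K=np.array(C['camera_matrix']);T=np.array(C['pose'])
ValueError: time passes only in moves, steps and waits
```

{"method": "apply_moves", "body": {"targets": [{"translation": [0.34, -0.33, 0], "twist": 0, "hand": 1}, {"translation": [0.34, -0.33, 0], "twist": 0, "hand": 1}, {"translation": [0.34, -0.33, 0], "twist": 0, "hand": 1}, {"translation": [0.34, -0.33, 0], "twist": 0, "hand": 1}, {"translation": [0.34, -0.33, 0], "twist": 0, "hand": 1}, {"translation": [0.34, -0.33, 0], "twist": 0, "hand": 1}, {"translation": [0.34, -0.33, 0], "twist": 0, "hand": 1}, {"translation": [0.34, -0.33, 0], "twist": 0, "hand": 1}]}}

```text
time: 2.2
tool_pos: [0.3652, -0.2654, 0.2536]
tool_rot: [0.0, 0.989, 0.146, 0.0]
contact_force: [0.9, -0.0, -0.6]
gripper_width: 0.998
grasp_force: 0.0
```

{"method": "apply_moves", "body": {"targets": [{"translation": [0.34, -0.33, 0.2], "twist": 0, "hand": 1}, {"translation": [0.34, -0.33, 0.2], "twist": 0, "hand": 1}, {"translation": [0.34, -0.33, 0.2], "twist": 0, "hand": 1}, {"translation": [0.34, -0.33, 0.2], "twist": 0, "hand": 1}, {"translation": [0, 0, 0], "twist": -0.7, "hand": 0.75}, {"translation": [0, 0, 0], "twist": -0.7, "hand": 0.75}, {"translation": [0, 0, 0], "twist": 0, "hand": 0.75}]}}

```text
time: 2.9
tool_pos: [0.4543, -0.1055, 0.1754]
tool_rot: [-0.0, 0.977, 0.215, -0.0]
contact_force: [-0.3, 0.6, -0.1]
gripper_width: 0.754
grasp_force: 0.0
```

```bash
cat >> h.py <<'E'
_C={}
_g=get_calibration
def get_calibration(c):
    if c not in _C:_C[c]=_g(c)
    return _C[c]
def st():
    s=state();w,x,y,z=s['tool_rot'];psi=np.degrees(2*np.arctan2(y,x))
    print('t',round(s['time'],2),'p',np.round(s['tool_pos'],4),'psi',round(psi,2),'j',np.round(np.degrees(s['joint_pos']),1),'F',np.round(s['contact_force'],1),'T',np.round(s['ft_torque'],2),'g',round(s['gripper_width'],3),round(s['grasp_force'],1));return s,np.radians(psi)
def rel(x,y):
    s,p=st();d=np.array([x,y])-s['tool_pos'][:2]
    print('tool dx,dy (units)',np.round(10*np.array([d@[np.cos(p),np.sin(p)],d@[np.sin(p),-np.cos(p)]]),3))
E
python3 -c "
from h import *
rel(.4613,-.0916)"
```

```text
t 2.9 p [ 0.4543 -0.1055  0.1754] psi 24.86 j [-22.2 -16.1 117.6  -0.   78.6  42.9] F [-0.3  0.6 -0.1] T [ 0.01 -0.01 -0.05] g 0.754 0.0
tool dx,dy (units) [ 0.122 -0.097]
```

{"method": "apply_moves", "body": {"targets": [{"translation": [0.12, -0.1, 0.4], "twist": 0, "hand": 0.7}, {"translation": [0, 0, 0.4], "twist": 0, "hand": 0.7}, {"translation": [0, 0, 0.4], "twist": 0, "hand": 0.7}, {"translation": [0, 0, 0.03], "twist": 0, "hand": 0.5}, {"translation": [0, 0, 0], "twist": 0, "hand": 0.4}, {"translation": [0, 0, 0], "twist": 0, "hand": 0.2}, {"translation": [0, 0, 0], "twist": 0, "hand": 0.2}, {"translation": [0, 0, 0], "twist": 0, "hand": 0.2}]}}

```text
time: 3.7
tool_pos: [0.4623, -0.0926, 0.0546]
tool_rot: [0.001, 0.977, 0.215, 0.002]
contact_force: [-0.2, 0.2, 0.0]
gripper_width: 0.304
grasp_force: 58.9
```

```bash
python3 -c "
from h import *
st()"
```

```text
t 3.7 p [ 0.4623 -0.0926  0.0546] psi 24.78 j [-20.4  -5.9 121.5  -0.   64.1  44.8] F [-0.2  0.2  0. ] T [-0.03 -0.07  0.04] g 0.304 58.9
```

{"method": "apply_moves", "body": {"targets": [{"translation": [0, 0, 0], "twist": 0, "hand": 0.6}, {"translation": [0, 0, 0], "twist": 0, "hand": 0.6}, {"translation": [0, 0, 0], "twist": -1, "hand": 0.6}, {"translation": [0, 0, 0], "twist": -1, "hand": 0.6}, {"translation": [0, 0, 0], "twist": -1, "hand": 0.6}, {"translation": [0, 0, 0], "twist": -1, "hand": 0.6}, {"translation": [0, 0, 0], "twist": -1, "hand": 0.6}, {"translation": [0, 0, 0], "twist": -1, "hand": 0.6}]}}

```text
time: 4.5
tool_pos: [0.4609, -0.0919, 0.0526]
tool_rot: [0.0, 0.869, 0.496, 0.0]
contact_force: [-0.0, 1.0, 0.5]
gripper_width: 0.6
grasp_force: 0.0
```

{"method": "apply_moves", "body": {"targets": [{"translation": [0, 0, 0], "twist": -1, "hand": 0.6}, {"translation": [0, 0, 0], "twist": -1, "hand": 0.6}, {"translation": [0, 0, 0], "twist": -1, "hand": 0.6}, {"translation": [0, 0, 0], "twist": -1, "hand": 0.6}, {"translation": [0, 0, 0], "twist": -0.47, "hand": 0.6}, {"translation": [0, 0, 0], "twist": 0, "hand": 0.4}, {"translation": [0, 0, 0], "twist": 0, "hand": 0.2}, {"translation": [0, 0, 0], "twist": 0, "hand": 0.2}]}}

```text
time: 5.3
tool_pos: [0.4609, -0.092, 0.0526]
tool_rot: [0.0, 0.739, 0.674, -0.0]
contact_force: [-0.1, -0.9, -0.5]
gripper_width: 0.31
grasp_force: 58.8
```

{"method": "apply_moves", "body": {"targets": [{"translation": [0, 0, 0], "twist": 0, "hand": 0.2}, {"translation": [0, 0, 0], "twist": 0, "hand": 0.2}]}}

```text
time: 5.5
tool_pos: [0.4609, -0.092, 0.0526]
tool_rot: [0.0, 0.739, 0.674, 0.0]
contact_force: [0.0, 0.1, 0.5]
gripper_width: 0.299
grasp_force: 58.9
```

```bash
python3 -c "
from h import *
st()"
```

```text
t 5.5 p [ 0.4609 -0.092   0.0526] psi 84.77 j [-20.4  -5.8 121.6   0.   64.1 -15.1] F [0.  0.1 0.5] T [0.02 0.01 0.02] g 0.299 58.9
```

Run:
```python
from ov import *
b=cv2.imread('pics/scene0.png');g=cv2.cvtColor(b,6)
print(g[182:206,278:296])
def ras(c,P):
    big=np.zeros((1600,2560),np.uint8)
    cv2.fillPoly(big,[((cv2.convexHull(np.array(P,np.float32))+.5)*4-.5).round().astype(np.int32)],255)
    return cv2.resize(big,(640,400),interpolation=cv2.INTER_AREA)/255.
def cen(m): ys,xs=np.nonzero(m>.5);return xs.mean(),ys.mean(),len(xs)
t=np.radians(-35)
for c in('top','scene'):
    print(c,cen(ras(c,[proj(c,[.4609+.0156*np.cos(t+k*np.pi/3),-.092+.0156*np.sin(t+k*np.pi/3),z]) for z in(.042,.056) for k in range(6)])))
a=np.radians(15.8)
for o in [(.561,.163),(.562,.164)]:
    m=ras('top',[proj('top',[o[0]+u*np.cos(a)-v*np.sin(a),o[1]+u*np.sin(a)+v*np.cos(a),z]) for u in(-.068,.068) for v in(-.03,.03) for z in (0,.01)])
    print('jig model',o,cen(m),cv2.minAreaRect(np.argwhere(m>.5)[:,::-1].astype(np.float32)))
for z in(.022,.027):print('foot',z,unproj('top',[266.7,205.3],z))
```

```text
[[158 158 158 158 160 158 158 159 158 158 157 157 158 159 154 135 138 140]
 [158 159 158 158 158 158 158 158 158 157 158 157 156 156 157 157 158 159]
 [156 156 156 156 157 156 157 156 157 158 158 159 157 157 156 156 157 157]
 [155 156 156 156 156 156 157 155 143 134 151 158 156 156 156 156 156 156]
 [155 155 155 156 156 157 159 160 160 112 114 159 156 156 155 156 156 157]
 [156 156 156 157 158 155 137 126 126  85 104 159 157 157 156 156 157 156]
 [157 157 157 158 158 150 104  67  62  90 145 157 156 157 156 156 156 157]
 [157 158 157 157 157 147  91  58  63 114 162 157 156 156 156 157 158 157]
 [156 156 156 156 156 154 132  99  83 116 161 156 155 156 156 157 156 158]
 [155 156 157 157 156 159 153 116  92 116 159 155 154 154 154 154 154 155]
 [157 157 158 157 158 159 151 113  91 115 159 155 153 154 153 152 153 153]
 [157 157 156 157 157 157 150 113  90 115 159 156 153 149 143 160 155 154]
 [158 158 157 157 157 156 151 113  91 116 159 155 154 161 164 173 170 169]
 [159 158 158 158 158 158 150 112  91 115 159 163 170 174 179 177 178 177]
 [159 159 158 158 158 159 149 111  92 123 174 176 
[... 593 characters left out ...]
59 126  90  89 101 114 122 118]
 [180 182 184 184 184 185 187 184 160 130 102  79  97 102 112 118 119 118]]
top (np.float64(399.1367924528302), np.float64(260.3018867924528), 212)
scene (np.float64(305.6363636363636), np.float64(263.5494071146245), 253)
jig model (0.561, 0.163) (np.float64(267.60665083135393), np.float64(207.56912114014253), 2105) ((267.5, 207.50001525878906), (68.15251159667969, 30.80202293395996), 75.96376037597656)
jig model (0.562, 0.164) (np.float64(267.12134292565946), np.float64(207.063309352518), 2085) ((267.0, 207.0), (67.90996551513672, 30.55948829650879), 75.96376037597656)
foot 0.022 [0.56279091 0.1630707  0.022     ]
foot 0.027 [0.56215779 0.16245669 0.027     ]
```

{"method": "apply_moves", "body": {"targets": [{"translation": [0, 0, -0.4], "twist": 0, "hand": 0.2}, {"translation": [0, 0, -0.4], "twist": 0, "hand": 0.2}, {"translation": [0.3, 0.1, -0.12], "twist": -1, "hand": 0.2}, {"translation": [0, 0, 0], "twist": 0, "hand": 0.2}, {"translation": [0, 0, 0], "twist": 0, "hand": 0.2}]}}

```text
time: 6.0
tool_pos: [0.4734, -0.0627, 0.1444]
tool_rot: [-0.0, 0.704, 0.71, -0.0]
contact_force: [0.1, -1.1, -0.7]
gripper_width: 0.301
grasp_force: 59.6
```

```bash
python3 -c "
from h import *
rel(.5621,.1632)"
```

```text
t 6.0 p [ 0.4734 -0.0627  0.1444] psi 90.54 j [-16.5 -12.4 117.6  -0.   74.8 -17. ] F [ 0.1 -1.1 -0.7] T [ 0.01 -0.02  0.06] g 0.301 59.6
tool dx,dy (units) [2.251 0.908]
```

{"method": "apply_moves", "body": {"targets": [{"translation": [0.3, 0.12, 0], "twist": 0, "hand": 0.2}, {"translation": [0.4, 0.16, 0], "twist": 0, "hand": 0.2}, {"translation": [0.4, 0.16, 0], "twist": 0, "hand": 0.2}, {"translation": [0.4, 0.16, 0], "twist": 0, "hand": 0.2}, {"translation": [0.4, 0.16, 0], "twist": 0, "hand": 0.2}, {"translation": [0.35, 0.15, 0], "twist": 0, "hand": 0.2}, {"translation": [0, 0, 0], "twist": -1, "hand": 0.2}, {"translation": [0, 0, 0], "twist": -1, "hand": 0.2}]}}

```text
time: 6.8
tool_pos: [0.5616, 0.1631, 0.1421]
tool_rot: [-0.001, 0.628, 0.778, -0.002]
contact_force: [0.2, -0.6, -0.8]
gripper_width: 0.305
grasp_force: 59.6
```

{"method": "apply_moves", "body": {"targets": [{"translation": [0, 0, 0], "twist": -1, "hand": 0.2}, {"translation": [0, 0, 0], "twist": -1, "hand": 0.2}, {"translation": [0, 0, 0], "twist": -1, "hand": 0.2}, {"translation": [0, 0, 0], "twist": -1, "hand": 0.2}, {"translation": [0, 0, 0], "twist": -1, "hand": 0.2}, {"translation": [0, 0, 0], "twist": -1, "hand": 0.2}, {"translation": [0, 0, 0], "twist": -1, "hand": 0.2}, {"translation": [0, 0, 0], "twist": -1, "hand": 0.2}]}}

```text
time: 7.6
tool_pos: [0.5614, 0.1617, 0.1422]
tool_rot: [-0.002, 0.276, 0.961, -0.001]
contact_force: [0.3, 0.2, -0.1]
gripper_width: 0.305
grasp_force: 59.6
```

{"method": "apply_moves", "body": {"targets": [{"translation": [0, 0, 0], "twist": -1, "hand": 0.2}, {"translation": [0, 0, 0], "twist": -1, "hand": 0.2}, {"translation": [0, 0, 0], "twist": 0, "hand": 0.2}, {"translation": [0, 0, 0], "twist": 0, "hand": 0.2}]}}

```text
time: 8.0
tool_pos: [0.5618, 0.1621, 0.1431]
tool_rot: [-0.001, 0.181, 0.983, -0.0]
contact_force: [-0.1, 0.3, -0.8]
gripper_width: 0.305
grasp_force: 59.6
```

Run:
```python
from ov import *
rel(.5621,.1632)
b=snap('scene')[:,:,::-1]
print(proj('scene',[.5621,.1632,.135]))
u,v=286,165
cv2.imwrite('pics/z3.png',zoom(b,u,v,40,600))
```

```text
t 8.0 p [0.5618 0.1621 0.1431] psi 159.1 j [  8.8   3.  103.3  -0.   73.8 -60.3] F [-0.1  0.3 -0.8] T [-0.01 -0.04 -0.01] g 0.305 59.6
tool dx,dy (units) [0.001 0.011]
[284.92379732 157.41489994]
```

View pics/z3.png

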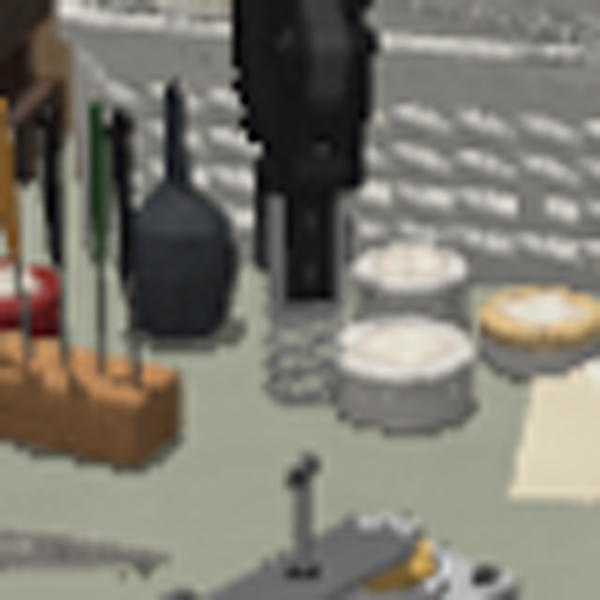

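{"method": "apply_moves", "body": {"targets": [{"translation": [0, 0.01, 0.1], "twist": 0, "hand": 0.2}, {"translation": [0, 0, 0.1], "twist": 0, "hand": 0.2}, {"translation": [0, 0, 0], "twist": 0, "hand": 0.2}, {"translation": [0, 0, 0], "twist": 0, "hand": 0.2}, {"translation": [0, 0, 0], "twist": 0, "hand": 0.2}]}}

```text
time: 8.55
tool_pos: [0.563, 0.1638, 0.1246]
tool_rot: [0.0, 0.18, 0.984, 0.0]
contact_force: [-1.2, 0.3, -0.5]
gripper_width: 0.311
grasp_force: 59.6
```

Run:
```python
from ov import *
rel(.5621,.1632)
```

```text
t 8.55 p [0.563  0.1638 0.1246] psi 159.27 j [  9.    4.3 103.9  -0.   71.8 -60.3] F [-1.2  0.3 -0.5] T [-0.06 -0.02  0.02] g 0.311 59.6
tool dx,dy (units) [ 0.006 -0.009]
```

{"method": "apply_moves", "body": {"targets": [{"translation": [0.005, -0.01, 0], "twist": 0, "hand": 0.2}, {"translation": [0, 0, 0.03], "twist": 0, "hand": 0.2}, {"translation": [0, 0, 0.03], "twist": 0, "hand": 0.2}, {"translation": [0, 0, 0.02], "twist": 0, "hand": 0.2}, {"translation": [0, 0, 0.02], "twist": 0, "hand": 0.2}, {"translation": [0, 0, 0.02], "twist": 0, "hand": 0.2}, {"translation": [0, 0, 0], "twist": 0, "hand": 0.2}, {"translation": [0, 0, 0], "twist": 0, "hand": 0.2}]}}

```text
time: 9.35
tool_pos: [0.5619, 0.1629, 0.1123]
tool_rot: [-0.0, 0.18, 0.984, -0.0]
contact_force: [-1.2, -0.6, -0.7]
gripper_width: 0.302
grasp_force: 59.6
```

Run:
```python
from ov import *
rel(.5621,.1632)
b=snap('scene')[:,:,::-1]
cv2.imwrite('pics/z4.png',zoom(b,286,185,20,500))
```

```text
t 9.35 p [0.5619 0.1629 0.1123] psi 159.27 j [  8.9   5.  104.4  -0.   70.6 -60.4] F [-1.2 -0.6 -0.7] T [-0.18  0.11  0.06] g 0.302 59.6
tool dx,dy (units) [-0.001  0.004]
```

View pics/z4.png

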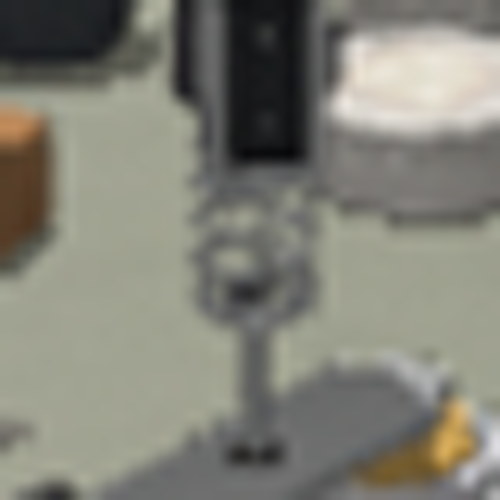

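The picture shows the foot coil at about crop (255,300), level with the bar at (245,290). Force is still small, so I'll keep going down.

{"method": "apply_moves", "body": {"targets": [{"translation": [0, 0, 0.02], "twist": 0, "hand": 0.2}, {"translation": [0, 0, 0.02], "twist": 0, "hand": 0.2}, {"translation": [0, 0, 0.02], "twist": 0, "hand": 0.2}, {"translation": [0, 0, 0.02], "twist": 0, "hand": 0.2}, {"translation": [0, 0, 0], "twist": 0, "hand": 0.2}]}}

```text
time: 9.9
tool_pos: [0.5619, 0.163, 0.1044]
tool_rot: [-0.0, 0.18, 0.984, -0.0]
contact_force: [-1.0, -0.7, -0.1]
gripper_width: 0.305
grasp_force: 59.8
```

Run:
```python
from ov import *
for i in range(4):st();grab_frame('scene')
```

```text
t 9.9 p [0.5619 0.163  0.1044] psi 159.27 j [  8.9   5.5 104.7   0.   69.8 -60.4] F [-1.  -0.7 -0.1] T [-0.12  0.21 -0.03] g 0.305 59.8
t 9.95 p [0.5618 0.163  0.1043] psi 159.28 j [  8.9   5.5 104.7  -0.   69.8 -60.4] F [-1.4 -0.1  0. ] T [-0.11  0.06 -0.02] g 0.305 59.7
t 10.0 p [0.5619 0.163  0.1043] psi 159.27 j [  8.9   5.5 104.7  -0.   69.8 -60.4] F [-0.7 -0.3  0.4] T [-0.13  0.14  0.04] g 0.302 59.7
t 10.05 p [0.5619 0.163  0.1043] psi 159.28 j [  8.9   5.5 104.7   0.   69.8 -60.4] F [-0.4 -0.2 -0.1] T [-0.09  0.13 -0.01] g 0.31 59.7
```

{"method": "apply_moves", "body": {"targets": [{"translation": [0, 0, 0.03], "twist": 0, "hand": 0.2}, {"translation": [0, 0, 0.03], "twist": 0, "hand": 0.2}, {"translation": [0, 0, 0.03], "twist": 0, "hand": 0.2}, {"translation": [0, 0, 0.03], "twist": 0, "hand": 0.2}, {"translation": [0, 0, 0], "twist": 0, "hand": 0.2}]}}

```text
time: 10.6
tool_pos: [0.5616, 0.163, 0.0916]
tool_rot: [-0.001, 0.18, 0.984, -0.0]
contact_force: [-0.4, -0.5, -0.4]
gripper_width: 0.305
grasp_force: 59.8
```

{"method": "apply_moves", "body": {"targets": [{"translation": [0, 0, 0.03], "twist": 0, "hand": 0.2}, {"translation": [0, 0, 0.03], "twist": 0, "hand": 0.2}, {"translation": [0, 0, 0.03], "twist": 0, "hand": 0.2}, {"translation": [0, 0, 0.03], "twist": 0, "hand": 0.2}, {"translation": [0, 0, 0], "twist": 0, "hand": 0.2}]}}

```text
time: 11.1
tool_pos: [0.5619, 0.163, 0.08]
tool_rot: [-0.0, 0.18, 0.984, -0.0]
contact_force: [-0.0, 0.1, -0.1]
gripper_width: 0.307
grasp_force: 59.8
```

Run:
```python
from ov import *
for i in range(4):st();b=snap('scene')[:,:,::-1]
cv2.imwrite('pics/z5.png',zoom(b,286,190,24,500))
```

```text
t 11.1 p [0.5619 0.163  0.08  ] psi 159.27 j [  8.9   7.3 105.3   0.   67.4 -60.4] F [-0.   0.1 -0.1] T [-0.06  0.05 -0.  ] g 0.307 59.8
t 11.15 p [0.5619 0.1629 0.0802] psi 159.27 j [  8.9   7.3 105.3   0.   67.4 -60.4] F [-0.3  0.4 -0.2] T [-0.03  0.1   0.  ] g 0.303 59.8
t 11.2 p [0.5619 0.163  0.0803] psi 159.27 j [  8.9   7.3 105.3  -0.   67.4 -60.4] F [-0.3 -0.7 -0.7] T [-0.1   0.04 -0.04] g 0.304 59.8
t 11.25 p [0.5619 0.163  0.0804] psi 159.27 j [  8.9   7.3 105.3  -0.   67.4 -60.4] F [-0.   0.8 -0.9] T [-0.09  0.14 -0.02] g 0.305 59.8
```

View pics/z5.png

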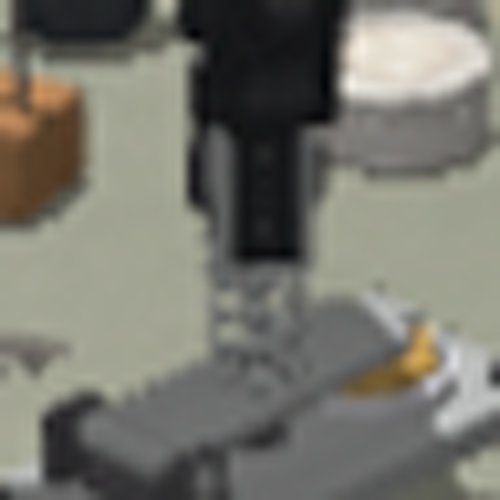

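The picture shows the spring over the stud with its foot almost on the strap, around crop (255,370). I'll now press in small steps, watching the force.

{"method": "apply_moves", "body": {"targets": [{"translation": [0, 0, 0.015], "twist": 0, "hand": 0.2}, {"translation": [0, 0, 0.015], "twist": 0, "hand": 0.2}, {"translation": [0, 0, 0.01], "twist": 0, "hand": 0.2}, {"translation": [0, 0, 0], "twist": 0, "hand": 0.2}]}}

```text
time: 11.7
tool_pos: [0.5623, 0.163, 0.0767]
tool_rot: [0.0, 0.18, 0.984, 0.0]
contact_force: [-0.6, -0.2, 1.3]
gripper_width: 0.304
grasp_force: 60.0
```

{"method": "apply_moves", "body": {"targets": [{"translation": [0, 0, 0.01], "twist": 0, "hand": 0.2}, {"translation": [0, 0, 0], "twist": 0, "hand": 0.2}]}}

```text
time: 11.9
tool_pos: [0.5622, 0.1631, 0.0757]
tool_rot: [0.0, 0.18, 0.984, 0.0]
contact_force: [-0.2, -0.5, 2.4]
gripper_width: 0.305
grasp_force: 60.0
```

{"method": "apply_moves", "body": {"targets": [{"translation": [0, 0, 0.01], "twist": 0, "hand": 0.2}, {"translation": [0, 0, 0], "twist": 0, "hand": 0.2}]}}

```text
time: 12.1
tool_pos: [0.5622, 0.1631, 0.0747]
tool_rot: [0.0, 0.18, 0.984, 0.0]
contact_force: [-0.4, -0.3, 3.4]
gripper_width: 0.307
grasp_force: 60.1
```

{"method": "apply_moves", "body": {"targets": [{"translation": [0, 0, 0.01], "twist": 0, "hand": 0.2}, {"translation": [0, 0, 0], "twist": 0, "hand": 0.2}]}}

```text
time: 12.3
tool_pos: [0.5622, 0.1631, 0.0736]
tool_rot: [0.0, 0.18, 0.984, 0.0]
contact_force: [0.0, 0.0, 3.2]
gripper_width: 0.305
grasp_force: 60.1
```

{"method": "apply_moves", "body": {"targets": [{"translation": [0, 0, 0.01], "twist": 0, "hand": 0.2}, {"translation": [0, 0, 0], "twist": 0, "hand": 0.2}]}}

```text
time: 12.5
tool_pos: [0.5622, 0.1631, 0.0726]
tool_rot: [0.0, 0.18, 0.984, 0.0]
contact_force: [-1.2, 0.2, 2.9]
gripper_width: 0.302
grasp_force: 60.2
```

{"method": "apply_moves", "body": {"targets": [{"translation": [0, 0, 0.01], "twist": 0, "hand": 0.2}, {"translation": [0, 0, 0.01], "twist": 0, "hand": 0.2}, {"translation": [0, 0, 0], "twist": 0, "hand": 0.2}]}}

```text
time: 12.8
tool_pos: [0.5622, 0.1631, 0.0706]
tool_rot: [0.0, 0.18, 0.984, 0.0]
contact_force: [-1.0, 0.4, 4.2]
gripper_width: 0.309
grasp_force: 60.3
```

{"method": "apply_moves", "body": {"targets": [{"translation": [0, 0, 0.01], "twist": 0, "hand": 0.2}, {"translation": [0, 0, 0.01], "twist": 0, "hand": 0.2}, {"translation": [0, 0, 0], "twist": 0, "hand": 0.2}]}}

```text
time: 13.1
tool_pos: [0.5622, 0.1631, 0.0687]
tool_rot: [0.0, 0.18, 0.984, 0.0]
contact_force: [-0.5, 0.6, 5.9]
gripper_width: 0.308
grasp_force: 60.4
```

Run:
```python
from ov import *
for i in range(3):st();grab_frame('scene')
```

```text
t 13.1 p [0.5622 0.1631 0.0687] psi 159.27 j [  8.9   8.3 105.6   0.   66.2 -60.4] F [-0.5  0.6  5.9] T [0.07 0.16 0.02] g 0.308 60.4
t 13.15 p [0.5622 0.1631 0.0687] psi 159.27 j [  8.9   8.3 105.6   0.   66.2 -60.4] F [-0.6  0.9  5.8] T [0.01 0.14 0.02] g 0.305 60.4
t 13.2 p [0.5622 0.1631 0.0687] psi 159.27 j [  8.9   8.3 105.6   0.   66.2 -60.4] F [-0.7  0.2  5.4] T [-0.    0.12 -0.02] g 0.305 60.4
```

{"method": "apply_moves", "body": {"targets": [{"translation": [0, 0, 0.01], "twist": 0, "hand": 0.2}, {"translation": [0, 0, 0.01], "twist": 0, "hand": 0.2}, {"translation": [0, 0, 0.01], "twist": 0, "hand": 0.2}, {"translation": [0, 0, 0], "twist": 0, "hand": 0.2}]}}

```text
time: 13.65
tool_pos: [0.5623, 0.1631, 0.0659]
tool_rot: [0.0, 0.18, 0.984, 0.0]
contact_force: [-1.0, 0.2, 7.4]
gripper_width: 0.305
grasp_force: 60.5
```

{"method": "apply_moves", "body": {"targets": [{"translation": [0, 0, 0.01], "twist": 0, "hand": 0.2}, {"translation": [0, 0, 0.01], "twist": 0, "hand": 0.2}, {"translation": [0, 0, 0.01], "twist": 0, "hand": 0.2}, {"translation": [0, 0, 0], "twist": 0, "hand": 0.2}]}}

```text
time: 14.05
tool_pos: [0.5623, 0.1632, 0.0632]
tool_rot: [0.0, 0.18, 0.984, 0.0]
contact_force: [-1.6, 0.8, 7.3]
gripper_width: 0.305
grasp_force: 60.6
```

Run:
```python
from ov import *
for i in range(3):st();grab_frame('scene')
```

```text
t 14.05 p [0.5623 0.1632 0.0632] psi 159.27 j [  8.9   8.7 105.7   0.   65.6 -60.4] F [-1.6  0.8  7.3] T [ 0.04  0.35 -0.06] g 0.305 60.6
t 14.1 p [0.5623 0.1631 0.0632] psi 159.27 j [  8.9   8.7 105.6   0.   65.6 -60.4] F [-2.5  0.2  7.7] T [-0.01  0.36  0.01] g 0.304 60.6
t 14.15 p [0.5624 0.1631 0.0633] psi 159.27 j [  8.9   8.7 105.6   0.   65.6 -60.4] F [-2.7  0.1  7.6] T [-0.04  0.4  -0.04] g 0.305 60.6
```

{"method": "apply_moves", "body": {"targets": [{"translation": [0, 0, 0.006], "twist": 0.5, "hand": 0.2}, {"translation": [0, 0, 0], "twist": 0.8, "hand": 0.2}, {"translation": [0, 0, 0], "twist": 0.8, "hand": 0.2}, {"translation": [0, 0, 0], "twist": 0, "hand": 0.2}]}}

```text
time: 14.6
tool_pos: [0.5634, 0.1631, 0.0633]
tool_rot: [0.001, 0.283, 0.959, 0.001]
contact_force: [-0.1, -0.1, 8.5]
gripper_width: 0.302
grasp_force: 60.6
```

Run:
```python
from ov import *
for i in range(3):st();grab_frame('scene')
```

```text
t 14.6 p [0.5634 0.1631 0.0633] psi 147.17 j [  8.9   8.7 105.6  -0.   65.5 -48.3] F [-0.1 -0.1  8.5] T [ 0.02  0.03 -0.03] g 0.302 60.6
t 14.65 p [0.5634 0.1631 0.0633] psi 147.23 j [  8.9   8.7 105.6  -0.   65.5 -48.3] F [-0.2  0.6  8. ] T [-0.05  0.02 -0.04] g 0.307 60.6
t 14.7 p [0.5634 0.1631 0.0633] psi 147.24 j [  8.9   8.7 105.6  -0.   65.5 -48.4] F [0.7 0.4 7.3] T [-0.01 -0.01 -0.02] g 0.303 60.6
```

{"method": "apply_moves", "body": {"targets": [{"translation": [0, 0, 0], "twist": 0.8, "hand": 0.2}, {"translation": [0, 0, 0], "twist": 0.8, "hand": 0.2}, {"translation": [0, 0, 0], "twist": 0.8, "hand": 0.2}, {"translation": [0, 0, 0], "twist": 0.8, "hand": 0.2}, {"translation": [0, 0, 0], "twist": 0.8, "hand": 0.2}, {"translation": [0, 0, 0], "twist": 0, "hand": 0.2}]}}

```text
time: 15.35
tool_pos: [0.5639, 0.1626, 0.0636]
tool_rot: [0.002, 0.468, 0.884, 0.001]
contact_force: [0.6, -1.2, 7.0]
gripper_width: 0.306
grasp_force: 60.5
```

Run:
```python
from ov import *
for i in range(3):st();grab_frame('scene')
```

```text
t 15.35 p [0.5639 0.1626 0.0636] psi 124.25 j [ 8.900e+00  8.700e+00  1.056e+02 -1.000e-01  6.540e+01 -2.540e+01] F [ 0.6 -1.2  7. ] T [-0.34 -0.11 -0.03] g 0.306 60.5
t 15.4 p [0.5639 0.1626 0.0635] psi 124.31 j [ 8.900e+00  8.700e+00  1.056e+02 -1.000e-01  6.540e+01 -2.540e+01] F [ 1.1 -1.8  8.4] T [-0.33 -0.12  0.03] g 0.306 60.5
t 15.45 p [0.5639 0.1626 0.0635] psi 124.32 j [ 8.900e+00  8.700e+00  1.056e+02 -1.000e-01  6.540e+01 -2.540e+01] F [ 1.  -1.7  7.2] T [-0.31 -0.12 -0.01] g 0.303 60.5
```

{"method": "apply_moves", "body": {"targets": [{"translation": [0, 0, 0.006], "twist": 0.8, "hand": 0.2}, {"translation": [0, 0, 0], "twist": 0.8, "hand": 0.2}, {"translation": [0, 0, 0], "twist": 0.8, "hand": 0.2}, {"translation": [0, 0, 0], "twist": 0.8, "hand": 0.2}, {"translation": [0, 0, 0], "twist": 0.8, "hand": 0.2}, {"translation": [0, 0, 0], "twist": 0.8, "hand": 0.2}, {"translation": [0, 0, 0], "twist": 0, "hand": 0.2}]}}

```text
time: 16.2
tool_pos: [0.5636, 0.1623, 0.0628]
tool_rot: [0.002, 0.664, 0.748, 0.001]
contact_force: [1.0, -2.1, 7.8]
gripper_width: 0.304
grasp_force: 60.6
```

Run:
```python
from ov import *
rel(.5622,.1631)
```

```text
t 16.2 p [0.5636 0.1623 0.0628] psi 96.75 j [ 8.800e+00  8.800e+00  1.056e+02 -1.000e-01  6.540e+01  2.100e+00] F [ 1.  -2.1  7.8] T [-0.45 -0.02 -0.04] g 0.304 60.6
tool dx,dy (units) [ 0.01  -0.012]
```

{"method": "apply_moves", "body": {"targets": [{"translation": [0.005, -0.005, 0], "twist": 0.8, "hand": 0.2}, {"translation": [0.005, -0.005, 0], "twist": 0.8, "hand": 0.2}, {"translation": [0, 0, 0], "twist": 0.8, "hand": 0.2}, {"translation": [0, 0, 0], "twist": 0.8, "hand": 0.2}, {"translation": [0, 0, 0], "twist": 0.8, "hand": 0.2}, {"translation": [0, 0, 0], "twist": 0.8, "hand": 0.2}, {"translation": [0, 0, 0], "twist": 0, "hand": 0.2}, {"translation": [0, 0, 0], "twist": 0, "hand": 0.2}]}}

```text
time: 17.0
tool_pos: [0.5621, 0.1632, 0.0625]
tool_rot: [0.001, 0.823, 0.569, 0.0]
contact_force: [-0.6, -2.5, 7.8]
gripper_width: 0.309
grasp_force: 60.6
```

Run:
```python
from ov import *
rel(.5622,.1631)
```

```text
t 17.0 p [0.5621 0.1632 0.0625] psi 69.33 j [ 9.000e+00  8.700e+00  1.057e+02 -1.000e-01  6.550e+01  2.970e+01] F [-0.6 -2.5  7.8] T [-0.49  0.12 -0.02] g 0.309 60.6
tool dx,dy (units) [-0.     0.002]
```

{"method": "apply_moves", "body": {"targets": [{"translation": [0, 0, -0.01], "twist": 0, "hand": 0.2}, {"translation": [0, 0, -0.01], "twist": 0, "hand": 0.2}, {"translation": [0, 0, -0.01], "twist": 0, "hand": 0.2}, {"translation": [0, 0, -0.008], "twist": 0, "hand": 0.2}, {"translation": [0, 0, 0], "twist": 0, "hand": 0.2}]}}

```text
time: 17.5
tool_pos: [0.562, 0.1632, 0.0661]
tool_rot: [0.001, 0.823, 0.569, 0.0]
contact_force: [0.0, -2.5, 6.2]
gripper_width: 0.3
grasp_force: 60.4
```

Run:
```python
from ov import *
for i in range(2):st();grab_frame('scene')
```

```text
t 17.5 p [0.562  0.1632 0.0661] psi 69.32 j [ 9.000e+00  8.400e+00  1.057e+02 -1.000e-01  6.580e+01  2.970e+01] F [ 0.  -2.5  6.2] T [-0.47  0.07 -0.02] g 0.3 60.4
t 17.55 p [0.562  0.1632 0.066 ] psi 69.33 j [ 9.000e+00  8.400e+00  1.057e+02 -1.000e-01  6.580e+01  2.970e+01] F [ 0.7 -2.4  5.6] T [-0.48  0.02  0.02] g 0.303 60.4
```

{"method": "apply_moves", "body": {"targets": [{"translation": [0, 0, -0.005], "twist": 0, "hand": 0.2}, {"translation": [0, 0, 0], "twist": 0, "hand": 0.2}]}}

```text
time: 17.8
tool_pos: [0.562, 0.1632, 0.0665]
tool_rot: [0.001, 0.823, 0.569, 0.0]
contact_force: [1.0, -2.6, 6.0]
gripper_width: 0.308
grasp_force: 60.5
```

{"method": "apply_moves", "body": {"targets": [{"translation": [0, 0, -0.005], "twist": 0, "hand": 0.2}, {"translation": [0, 0, 0], "twist": 0, "hand": 0.2}]}}

```text
time: 18.0
tool_pos: [0.5619, 0.1632, 0.067]
tool_rot: [0.001, 0.823, 0.569, 0.0]
contact_force: [-0.1, -2.7, 6.4]
gripper_width: 0.306
grasp_force: 60.4
```

Run:
```python
from ov import *
for i in range(2):st();grab_frame('scene')
```

```text
t 18.0 p [0.5619 0.1632 0.067 ] psi 69.32 j [ 9.000e+00  8.300e+00  1.057e+02 -1.000e-01  6.590e+01  2.970e+01] F [-0.1 -2.7  6.4] T [-0.47 -0.03  0.03] g 0.306 60.4
t 18.05 p [0.5619 0.1632 0.0669] psi 69.32 j [ 9.000e+00  8.300e+00  1.057e+02 -1.000e-01  6.590e+01  2.970e+01] F [ 0.4 -3.4  6.6] T [-0.49 -0.01  0.01] g 0.304 60.4
```

{"method": "apply_moves", "body": {"targets": [{"translation": [0, 0, -0.005], "twist": 0, "hand": 0.2}, {"translation": [0, 0, 0], "twist": 0, "hand": 0.2}]}}

```text
time: 18.3
tool_pos: [0.5619, 0.1632, 0.0674]
tool_rot: [0.001, 0.823, 0.569, 0.0]
contact_force: [0.1, -2.7, 6.2]
gripper_width: 0.304
grasp_force: 60.4
```

{"method": "apply_moves", "body": {"targets": [{"translation": [0, 0, -0.005], "twist": 0, "hand": 0.2}, {"translation": [0, 0, 0], "twist": 0, "hand": 0.2}]}}

```text
time: 18.5
tool_pos: [0.5619, 0.1631, 0.0678]
tool_rot: [0.001, 0.823, 0.569, 0.0]
contact_force: [1.3, -2.6, 5.5]
gripper_width: 0.308
grasp_force: 60.4
```

Run:
```python
from ov import *
for i in range(2):st();b=snap('scene')[:,:,::-1]
cv2.imwrite('pics/z6.png',zoom(b,286,190,24,500))
```

```text
t 18.5 p [0.5619 0.1631 0.0678] psi 69.32 j [ 9.000e+00  8.300e+00  1.057e+02 -1.000e-01  6.600e+01  2.970e+01] F [ 1.3 -2.6  5.5] T [-0.43 -0.03 -0.04] g 0.308 60.4
t 18.55 p [0.5619 0.1631 0.0678] psi 69.32 j [ 9.000e+00  8.300e+00  1.057e+02 -1.000e-01  6.600e+01  2.970e+01] F [ 0.4 -2.2  5.8] T [-0.46 -0.04 -0.03] g 0.306 60.4
```

View pics/z6.png

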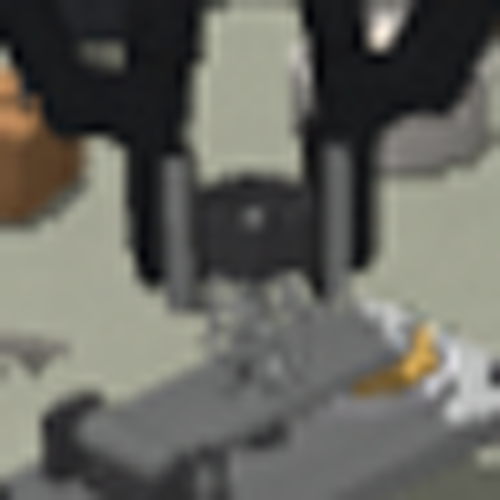

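{"method": "apply_moves", "body": {"targets": [{"translation": [0, 0, -0.006], "twist": 0, "hand": 0.2}, {"translation": [0, 0, 0], "twist": 0, "hand": 0.2}]}}

```text
time: 18.8
tool_pos: [0.5619, 0.1632, 0.068]
tool_rot: [0.001, 0.823, 0.569, 0.001]
contact_force: [3.6, -4.3, 3.3]
gripper_width: 0.302
grasp_force: 60.2
```

{"method": "apply_moves", "body": {"targets": [{"translation": [0, 0, -0.006], "twist": 0, "hand": 0.2}, {"translation": [0, 0, 0], "twist": 0, "hand": 0.2}]}}

```text
time: 19.0
tool_pos: [0.5618, 0.1632, 0.0681]
tool_rot: [0.001, 0.823, 0.569, 0.001]
contact_force: [4.6, -3.5, 1.3]
gripper_width: 0.301
grasp_force: 59.9
```

Run:
```python
from ov import *
for i in range(3):st();grab_frame('scene')
```

```text
t 19.0 p [0.5618 0.1632 0.0681] psi 69.32 j [ 9.000e+00  8.200e+00  1.057e+02 -1.000e-01  6.600e+01  2.970e+01] F [ 4.6 -3.5  1.3] T [-0.7  -0.75  0.  ] g 0.301 59.9
t 19.05 p [0.5618 0.1632 0.0682] psi 69.32 j [ 9.000e+00  8.200e+00  1.057e+02 -1.000e-01  6.600e+01  2.970e+01] F [ 4.8 -3.3  0.2] T [-0.7  -0.76  0.02] g 0.304 59.9
t 19.1 p [0.5618 0.1632 0.0681] psi 69.32 j [ 9.000e+00  8.200e+00  1.057e+02 -1.000e-01  6.600e+01  2.970e+01] F [ 3.7 -3.6  0.6] T [-0.66 -0.7  -0.02] g 0.3 59.9
```

The force dropped and the tool stopped rising at 68.1 mm, so the bar is now holding the cup. Releasing.

{"method": "apply_moves", "body": {"targets": [{"translation": [0, 0, 0], "twist": 0, "hand": 0.5}, {"translation": [0, 0, 0], "twist": 0, "hand": 0.7}, {"translation": [0, 0, 0], "twist": 0, "hand": 0.7}, {"translation": [0, 0, -0.2], "twist": 0, "hand": 0.7}, {"translation": [0, 0, -0.4], "twist": 0, "hand": 0.7}, {"translation": [0, 0, -0.4], "twist": 0, "hand": 0.7}]}}

```text
time: 19.75
tool_pos: [0.5596, 0.164, 0.1678]
tool_rot: [-0.001, 0.822, 0.569, -0.002]
contact_force: [0.4, 0.2, 1.1]
gripper_width: 0.7
grasp_force: 0.0
```

{"method": "apply_moves", "body": {"targets": [{"translation": [-0.4, 0, -0.2], "twist": 0, "hand": 0.7}, {"translation": [-0.4, 0, 0], "twist": 0, "hand": 0.7}, {"translation": [-0.4, 0, 0], "twist": 0, "hand": 0.7}, {"translation": [-0.4, 0, 0], "twist": 0, "hand": 0.7}, {"translation": [0, 0, 0], "twist": 0, "hand": 0.7}, {"translation": [0, 0, 0], "twist": 0, "hand": 0.7}]}}

```text
time: 20.35
tool_pos: [0.5041, 0.0139, 0.1881]
tool_rot: [-0.0, 0.823, 0.568, 0.0]
contact_force: [-0.3, -0.2, 0.9]
gripper_width: 0.696
grasp_force: 0.0
```

Run:
```python
from ov import *
st()
b=snap('scene')[:,:,::-1];a=snap('top')[:,:,::-1]
print(proj('scene',[.562,.163,.063]),proj('top',[.562,.163,.063]))
for q in['cup','strap','brass_plate','wheel_tin','pin_vice']:
    r=recognise('top',q);print(q,[np.round(x['point'],4).tolist() for x in r[:1]])
cv2.imwrite('pics/z7.png',np.hstack([zoom(b,286,195,24,400),zoom(a,266,205,20,400)]))
```

```text
t 20.35 p [0.5041 0.0139 0.1881] psi 69.22 j [ -6.9 -11.  112.1   0.   79.   13.9] F [-0.3 -0.2  0.9] T [0.02 0.02 0.04] g 0.696 0.0
[285.36411124 186.99131974] [264.14666274 202.91971754]
cup [[0.5609, 0.1642, 0.0655]]
strap [[0.5495, 0.1614, 0.0234]]
brass_plate [[0.4456, 0.0657, 0.0072]]
wheel_tin [[0.6608, 0.0312, 0.0222]]
pin_vice []
```

View pics/z7.png

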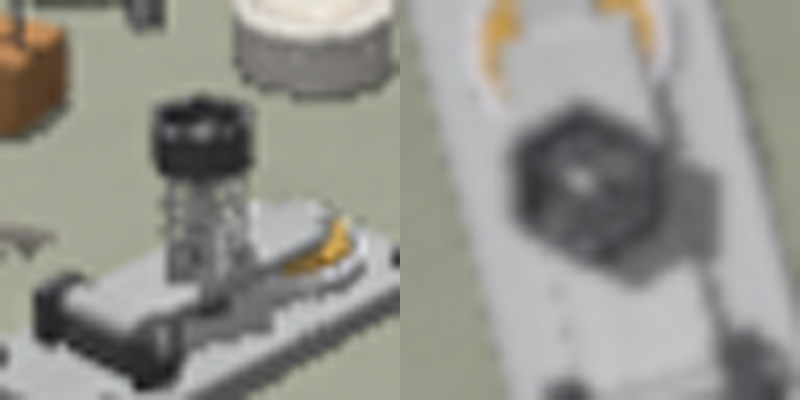

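The picture shows the cup upright on the stud, centred at scene (286,187.5) where a locked cup should be, with the strap down on the disc. Handing in.

```bash
python3 -c "
from plant import *
print(job_done())"
```

```text
the job is handed in; nothing more can be done
None
```

The clamp spring is on the stud with its cup locked under the cross-bar, and I handed the job in at about 20 s; the last picture shows the cup upright at locked height and the strap down on the disc, but the hand-in gave no verdict.

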